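# Thread the coil winder's spindle through its two bushings

## Robot

A 6-joint arm with a two-finger parallel gripper is mounted at the origin on the work surface. World frame = base frame: x ahead of the robot, y to its left, z up, the work surface at z = 0. Lengths are in m, angles in rad, forces in N, time in s.
With the tool pointing down it reaches from about 0.35 to 0.975 m from the base axis. Payload 4.9 kg.
Tool frame: the origin (TCP) lies between the finger pads; the fingertips stand 19 mm ahead of it and the grasp point (between the pads) is the TCP; z points along the fingers, y is the line along which they close (so a half turn about z gives the same grasp; the last joint's range is limited). The gripper opens to 85 mm and grips with 20 to 120 N. Pads are 22 mm wide; open, the fingers measure 114 mm over their backs; the gripper's body (76 mm by 85 mm) begins 54 mm behind the grasp point. The pads swing forward as they close: fully open they stand 13 mm farther back than shut.
Start: joints at [-1.4, 0.053, 1.613, -0, 1.476, -0.119], TCP at [0.179, -0.599, 0.25] pointing down, gripper open.
Joint ranges: [-3.01, 3.01], [-1.01, 2.22], [0.06, 2.58], [-1.02, 4.17], [0.09, 2.62], [-3.14, 3.14]. Speed limits (rad/s): [2.57, 2.57, 3.14, 3.14, 3.14, 3.14].

## Interface

Orientations are given as a rotation vector (axis times angle).
In Python, from station import ctrl gives the robot as it stands. The module is installed in compiled form; this text tells all that it offers.
- The arm moves only by the tool servo_tool, never from a script. Its argument "increments" is a list that holds one entry, the list of rows, each a list of 5 numbers: the finger opening in cm, from 0 to 8.54, then the shift along the tool's x, y, z in cm, then the turn about the tool's z in degrees. A call has 1 to 5 rows; each row is the pose to reach, as a shift and turn from the pose commanded when the call began, along the tool's axes at that moment; what a row does not reach only later rows make up. A row lasts 1/10 s, in which the tool goes at most 50 mm and 8.59 degrees, less where a joint would pass 70% of its speed; a pose out of reach is approached as far as the arm can. A call with a gripper value outside its range is refused whole. The fingers move at their own pace and stop on an object; "newtons" is the grip in N (left out, the last holds). Time passes only in rows, so rows that repeat a pose let the fingers close. It gives the time, the measured TCP pose, the force, the opening and the grip force at its end, in the units of the state.
- ctrl.get_obs(): the state, without advancing time (a new reading comes with each control period).
- ctrl.get_image(name): name is "scene" or "top"; returns a dict with "img" (400x640x3 uint8, red, green, blue), "fx", "fy", "cx", "cy" (pixels), "rvec" (rotation vector, rad) and "tvec" (3), from world to camera coordinates, as OpenCV has them. Camera axes: x right, y down, z forward; pixel columns grow to the right and rows downward; lengths in m; the calibration is good to about 2 mm. A picture is of the moment at which its call begins. There is no depth.
- ctrl.finish_job(): hands the job in; it is judged then, once.
The state is a dict: "t": time; "q": joint angles; "dq": joint speeds; "effort": joint torques, N m; "tool_pos": TCP position; "tool_rot": TCP orientation; "contact_force": force on the tool from outside, world axes, zero at the start; "wrist_torque": the same for the moment, N m; "opening": finger opening in m; "grip_force": force on a finger pad.
Only numpy, scipy, OpenCV 4.12 (cv2) and the standard library are available. Lean on these libraries where they do the work, as an engineer would, in place of code of your own. Each camera call takes 0.05 s, during which the arm holds its last target. There are 200 camera calls.

## Task

Slide the coil winder's clear guard fully open by its orange tab. Then take the green-handled spindle out of the rack, thread it straight down through the upper brass bushing and on through the lower one, and finish while still holding it there so that it can be clamped: tip out below the lower bushing, collar hanging clear about a centimetre above the upper bushing. Leave the black-handled spare spindle and everything else on the bench where it is.

Things in the scene. Friction and masses are not known exactly. Their poses are not given: they have to be found in the camera images.
- winder: the coil winder, fixed to the bench: base plate 120 x 250 x 8 mm, two end columns, grey deck 112 x 250 mm with its top 98 mm up; two aluminium rails along the deck's long edges reach 105 mm up, 46 to 56 mm off the middle. Origin: centre of its underside. z up, y along the deck's length, x across it. The bushings' axis is at its x = 0, y = +55 mm.
- guard (a joint): travel of the clear guard in m: 0 to 0.03 at the start (shut, covering the upper bushing), 0.115 fully open against its stop. It slides level on the deck and opens towards the winder's -y; stays where it is left; about 1.5 N moves it.
- guard_tab (a point): centre of the orange tab on the guard: 42 mm along the winder's x, 12 mm thick along the winder's y (sliding direction), its top 17 mm above this point, the panel's top face 17 mm below it. Panel: 104 x 92 mm, 4 mm thick, clear with orange edges, level, tab in its middle; it moves 4 mm above the upper bushing. With the guard shut the tab is right above the bushings.
- upper_bushing (a point): centre of the bore's mouth in the top face of the upper brass bushing (36 mm square, 16 mm high, vertical bore 13 mm), set in the winder's deck; 102 mm above the bench, 4 mm above the deck. Axes as the winder's.
- lower_bushing (a point): centre of the bore's mouth in the top face of the lower brass bushing (36 mm square, 14 mm high, vertical bore 13 mm), straight below the upper one; 48 mm above the bench, 54 mm below the upper mouth. 38 mm of free space lies between the two bushings, and 26 mm between the lower one and the base plate.
- rack: plywood spindle rack, fixed to the bench, 130 (x) x 56 (y) x 110 mm high; two holes of 14 mm through its top plate (10 mm thick) at its x = -37 and +37 mm, in each a spindle hanging upright by its collar; which is in which varies. Origin: centre of its underside. Free sides for the fingers: its +y and -y.
- spindle_handle (a point): centre of the spindle's green square handle (18 x 18 mm, 44 mm high, sides along its own x and y; at the start parallel to the rack's x and y and 138 mm above the bench). Below it: collar 26 mm diameter, 6 mm high, underside 28 mm below this point; steel shaft 10 mm diameter, 90 mm long, with a tapered nose of 10 mm. About 120 g. The tip is 118 mm below this point.
- spindle_tip (a point): the spindle's lower tip (5 mm across), on its axis.
- spare_handle (a point): centre of the black square handle (18 x 18 x 44 mm) of the spare spindle, which has a thinner, shorter shaft and hangs in the rack's other hole; leave it.
- board_mid (a point): middle of the cork component board with a green block, copper coils and other parts, 160 x 95 x 30 mm; loose, leave it where it is.
- pliers_mid (a point): middle of the red-handled pliers lying flat, 130 long, 60 wide and 12 high mm; loose, leave it where it is.
- wire_reel_mid (a point): middle of the copper-wire reel with black flanges, 60 diameter, 45 high mm; loose, leave it where it is.
- solder_reel_mid (a point): middle of the silver reel with blue flanges, 64 diameter, 55 high mm; loose, leave it where it is.
- screwdriver_mid (a point): middle of the yellow screwdriver lying flat, 190 long, 26 thick mm; loose, leave it where it is.
- flux_mid (a point): middle of the small green bottle with white cap, 44 diameter, 85 high mm; loose, leave it where it is.

How it is judged:
On the way, in this order (a step that is already met when the one before it is completed fails the run):
1. the guard is slid open (value of joint guard above 0.095 m), for 0.2 s.
2. the spindle's tip has come through the upper bushing and is above the lower one (horizontal distance between spindle_tip and upper_bushing below 0.008 m and z of spindle_tip in the frame of upper_bushing between -0.05 and -0.018 m), for 0.03 s.
At the end, for the whole second after the job is handed in: Guard open by over 90 mm; spindle upright (0.08 rad) through both bushings, tip within 5 mm of the lower bore's axis and 5 to 18 mm below that bushing, so its collar hangs 4 to 17 mm above the upper one; still gripped by the fingers, at rest; spare spindle in its hole (within 30 mm) (value of joint guard above 0.09 m and horizontal distance between spindle_tip and lower_bushing below 0.005 m and z of spindle_tip in the frame of upper_bushing between -0.086 and -0.073 m and horizontal distance between spindle_handle and upper_bushing below 0.008 m and angle between spindle_handle's own z axis and vertical below 0.08 rad and contact force between the fingers and spindle above 1 N and linear speed of spindle below 0.02 m/s and distance of spare_handle from where it was at the start of the episode below 0.03 m); the arm keeps its last pose, push and grip.
It fails at once if a loose bystander on the bench is shoved or knocked over (moved more than 30 mm) (distance of any of board_mid, pliers_mid, wire_reel_mid, solder_reel_mid, screwdriver_mid, flux_mid from where it was at the start of the episode above 0.03 m).
It fails at once if the spare spindle is pulled out (moved more than 30 mm) (distance of spare_handle from where it was at the start of the episode above 0.03 m).
It also fails if it takes over 62 s, if anything falls off the work surface, if the arm or the gripper's body presses on something with over 40 N, if the wrist force passes 120 N, or if a joint passes its speed limit or range.

## Working session

There is one attempt and no reset: what is moved stays moved. The work goes in short steps, Python scripts to look and compute and a tool call to move; the robot and the scene stay as the last step left them, time stands still between calls to the robot, and variables do not carry over. Pictures are saved under pics/ and viewed, at most 10 in all, crops included, and the job is handed in when it is done.

Besides the shell and the picture viewer there is one more tool, called after "Call:" by a JSON object that holds its "fn" and its "kwargs", one argument or row to a line. servo_tool: Moves the arm, as the interface text tells. Its arguments: {"type":"object","properties":{"increments":{"type":"array"},"newtons":{"type":"number"}},"required":["increments"]}

```bash
mkdir -p pics; cat > h.py <<'E'
import numpy as np, cv2
from station import ctrl
def grab(n,save=None):
    d=ctrl.get_image(n)
    if save: cv2.imwrite(save,d["img"][:,:,::-1])
    d["R"]=cv2.Rodrigues(np.array(d["rvec"],float))[0]; d["t"]=np.array(d["tvec"],float).reshape(3)
    d["C"]=-d["R"].T@d["t"]; return d
def ray(d,u,v):
    r=d["R"].T@np.array([(u-d["cx"])/d["fx"],(v-d["cy"])/d["fy"],1.]); return r/np.linalg.norm(r)
def onz(d,u,v,z):
    r=ray(d,u,v); return d["C"]+r*(z-d["C"][2])/r[2]
def tri(d1,p1,d2,p2):
    a,b=ray(d1,*p1),ray(d2,*p2); s=np.linalg.lstsq(np.c_[a,-b],d2["C"]-d1["C"],rcond=None)[0]
    A=d1["C"]+a*s[0];B=d2["C"]+b*s[1]; return (A+B)/2,np.linalg.norm(A-B)
def proj(d,P):
    c=d["R"]@np.asarray(P)+d["t"]; return d["fx"]*c[0]/c[2]+d["cx"],d["fy"]*c[1]/c[2]+d["cy"]
E
python3 - <<'E'
from h import *
for n in("scene","top"):
    d=grab(n,f"pics/{n}0.png"); print(n,d["C"].round(3),d["fx"],d["R"][2].round(3))
o=ctrl.get_obs(); print(o["t"],o["tool_pos"],o["tool_rot"],o["opening"],o["contact_force"])
E
```

```text
scene [ 0.949 -0.445  1.054] 463.6394194955889 [-0.362  0.344 -0.867]
top [ 0.408 -0.072  1.108] 373.77306457079476 [ 0.124  0.019 -0.992]
0.1 [ 0.17850707 -0.59840353  0.24917884] [-3.10677739e+00 -4.53341138e-01  9.25158248e-05] 0.08539911721501145 [-0.50159631 -0.17159195 -0.59798284]
```

View pics/scene0.png

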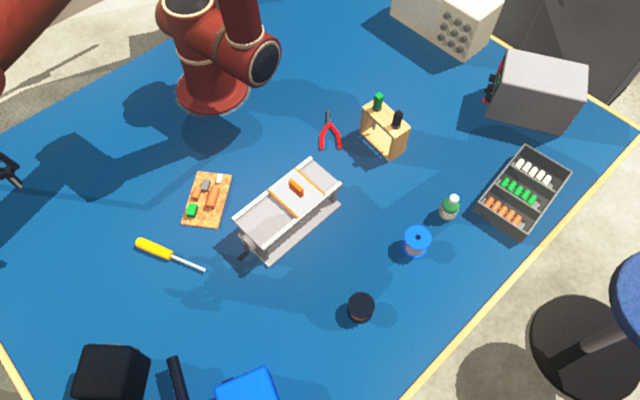

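View pics/top0.png

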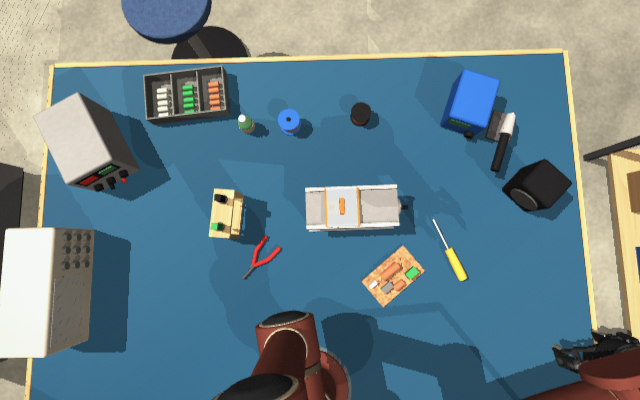

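Both views show the winder (scene ~(288,210), top ~(352,207)) with its orange tab at (296,187) / (341,206), and the rack at (385,130) / (226,213). The green handle is at (378,101) / (216,226). I'll measure on crops and masks next.

```bash
cat > m.py <<'E'
from h import *
def mask(d,lo,hi,roi):
    h=cv2.cvtColor(d["img"],cv2.COLOR_RGB2HSV); m=cv2.inRange(h,lo,hi); k=np.zeros_like(m); x0,y0,x1,y1=roi; k[y0:y1,x0:x1]=m[y0:y1,x0:x1]; return k
def blobs(m,amin=8):
    n,l,s,c=cv2.connectedComponentsWithStats(m); return [(s[i].tolist(),c[i].round(2).tolist()) for i in range(1,n) if s[i][4]>=amin]
E
python3 - <<'E'
from m import *
S=grab("scene");T=grab("top")
roiS=(225,150,350,270);roiT=(295,175,415,240)
for n,d,r,g in(("S",S,roiS,(360,85,420,165)),("T",T,roiT,(200,180,250,245))):
    print(n,"orange",blobs(mask(d,(5,150,120),(18,255,255),r)))
    print(n,"green",blobs(mask(d,(45,120,40),(80,255,255),g),4))
    print(n,"black",blobs(mask(d,(0,0,0),(180,255,45),g),4))
a=cv2.resize(S["img"][150:270,225:350],None,fx=4,fy=4,interpolation=cv2.INTER_CUBIC)
b=cv2.resize(T["img"][175:240,295:415],None,fx=6,fy=6,interpolation=cv2.INTER_CUBIC)
cv2.imwrite("pics/cS.png",a[:,:,::-1]);cv2.imwrite("pics/cT.png",b[:,:,::-1])
c1=cv2.resize(S["img"][85:165,355:415],None,fx=7,fy=7,interpolation=cv2.INTER_CUBIC);c2=cv2.resize(T["img"][180:245,200:250],None,fx=7,fy=7,interpolation=cv2.INTER_CUBIC)
c=np.zeros((560,780,3),np.uint8);c[:560,:420]=c1;c[:455,425:775]=c2;cv2.imwrite("pics/cR.png",c[:,:,::-1])
E
```

```text
S orange [([289, 181, 14, 16, 90], [295.82, 189.03]), ([316, 186, 8, 8, 11], [318.82, 189.09]), ([268, 190, 29, 28, 43], [284.05, 205.33])]
S green [([374, 92, 9, 17, 101], [378.02, 99.79])]
S black []
T orange [([324, 189, 3, 36, 42], [325.31, 206.9]), ([357, 188, 3, 37, 50], [357.98, 204.68]), ([340, 198, 5, 16, 68], [341.76, 205.85])]
T green [([212, 223, 10, 7, 60], [216.47, 225.9])]
T black [([217, 195, 9, 8, 41], [221.9, 198.63])]
```

View pics/cS.png

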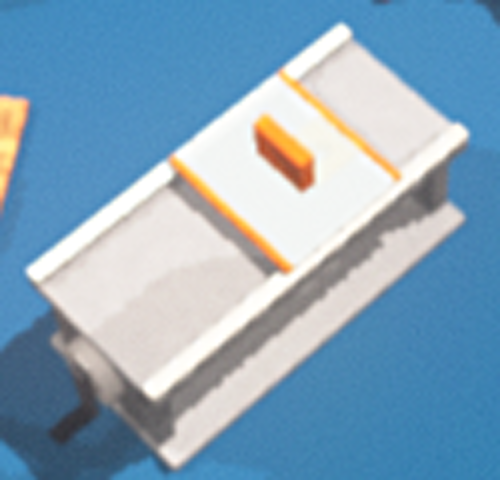

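View pics/cT.png

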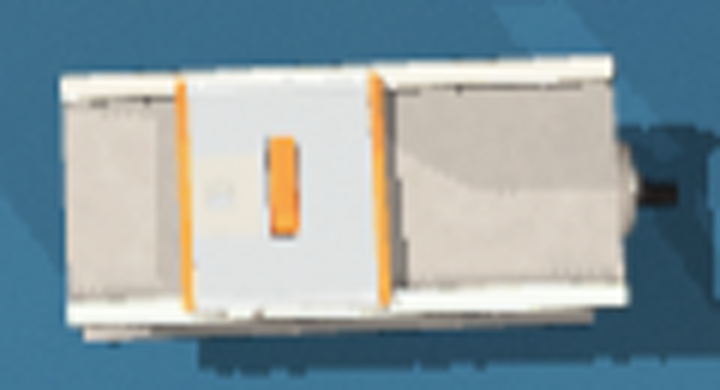

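View pics/cR.png

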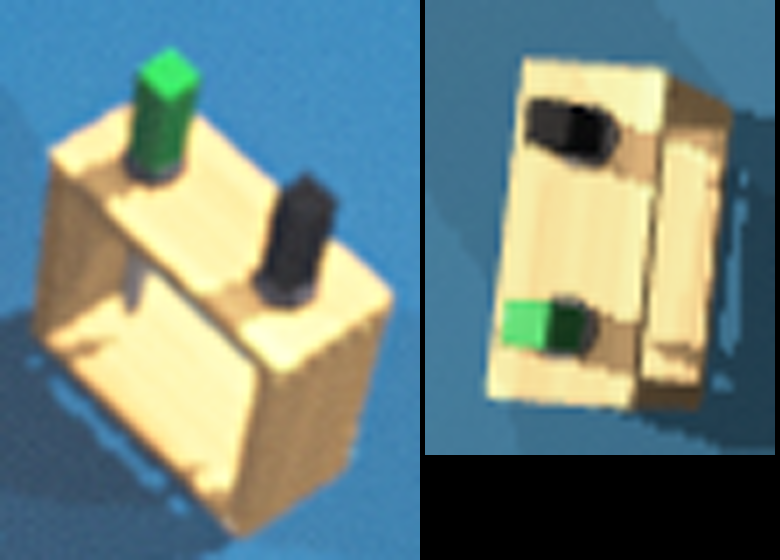

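The crops show these features, in crop pixels:
- **Rail corners, top view:** (61,77), (613,57), (628,303), (70,325).
- **Rail corners, scene view:** (340,23), (467,133), (150,395), (27,272).
- **Upper bushing:** faintly visible through the panel at top-view crop (219,193).
- **Green handle top:** about (168,74) in the scene crop and (526,323) in the top crop.
- **Spare spindle:** at the rack's far side, towards +x.

```bash
python3 - <<'E'
from m import *
S=grab("scene");T=grab("top")
f=lambda X,s,o:((X[0]+.5)/s-.5+o[0],(X[1]+.5)/s-.5+o[1])
cT=[f(p,6,(295,175)) for p in[(61,77),(613,57),(628,303),(70,325)]]
cS=[f(p,4,(225,150)) for p in[(467,133),(150,395),(27,272),(340,23)]]
def rep(n,pT,pS,z):
    P=[];
    for a,b in zip(pT,pS):
        A=onz(T,*a,z);B=onz(S,*b,z);X,e=tri(T,a,S,b); P.append((A+B)/2); print(n,"T",A[:2].round(4),"S",B[:2].round(4),"tri",X.round(4),round(e,4))
    return np.array(P)
P=rep("rail",cT,cS,.105);print("c",P.mean(0).round(4),[np.degrees(np.arctan2(v[1],v[0])).round(2) for v in(P[0]-P[1],P[3]-P[2],P[0]-P[3],P[1]-P[2])],[np.linalg.norm(v).round(4) for v in(P[0]-P[1],P[3]-P[2],P[0]-P[3],P[1]-P[2])])
rT=[f(p,7,(200,180)) for p in[(522-425,58),(668-425,70),(633-425,408),(487-425,398)]]
rS=[f(p,7,(355,85)) for p in[(392,295),(275,372),(50,152),(150,92)]]
R=rep("rack",rT,rS,.110);print("c",R.mean(0).round(4),[np.degrees(np.arctan2(v[1],v[0])).round(2) for v in(R[0]-R[3],R[1]-R[2],R[0]-R[1],R[3]-R[2])])
b=f((219,193),6,(295,175));print("bush T @.102",onz(T,*b,.102))
for n,d,g,r in(("S",S,(360,85,420,165),(289,178,310,200)),("T",T,(200,180,250,245),(336,195,349,217))):
    print(n,"bright",blobs(mask(d,(45,120,165),(80,255,255),g)))
    print(n,"tab",blobs(mask(d,(5,150,200),(18,255,255),r)),blobs(mask(d,(3,120,90),(20,255,255),r)))
a=f((526-425,323),7,(200,180));c=f((168,74),7,(355,85));print("handle top",tri(T,a,S,c),onz(T,*a,.16),onz(S,*c,.16))
# tab top centre
a=f((285,186),6,(295,175));c=f((285,140),4,(225,150));print("tabtop",tri(T,a,S,c),a,c,onz(T,*a,.136),onz(S,*c,.136))
E
```

```text
rail T [0.556  0.0008] S [ 0.5555 -0.0013] tri [0.5556 0.     0.104 ] 0.002
rail T [ 0.5592 -0.2484] S [ 0.557  -0.2503] tri [ 0.5582 -0.2494  0.1061] 0.0029
rail T [ 0.4485 -0.2501] S [ 0.449  -0.2526] tri [ 0.4481 -0.2513  0.1023] 0.0019
rail T [ 0.4441 -0.0017] S [ 0.4436 -0.0024] tri [ 0.4439 -0.002   0.1051] 0.0008
c [ 0.5016 -0.1257  0.105 ] [np.float64(90.54), np.float64(91.13), np.float64(0.9), np.float64(1.06)] [np.float64(0.2491), np.float64(0.2494), np.float64(0.1119), np.float64(0.1093)]
rack T [0.56   0.2487] S [0.5582 0.2466] tri [0.5591 0.2473 0.1108] 0.0026
rack T [0.5539 0.1917] S [0.5526 0.1887] tri [0.5531 0.1905 0.1095] 0.0031
rack T [0.4241 0.2039] S [0.4239 0.2039] tri [0.4241 0.2038 0.1102] 0.0001
rack T [0.4291 0.26  ] S [0.4292 0.2535] tri [0.4277 0.2593 0.1054] 0.005
c [0.4914 0.2246 0.11  ] [np.float64(-4.01), np.float64(-6.05), np.float64(84.18), np.float64(84.44)]
bush T @.102 [ 0.50199054 -0.06950077  0.102     ]
S bright [([375, 92, 8, 7, 35], [378.83, 95.31])]
S tab [([289, 181, 14, 13, 38], [295.71, 187.0])] [([289, 179, 14, 18, 135], [295.78, 187.77])]
T bright [([212, 223, 6, 7, 33], [214.24, 225.48])]
T tab [([340, 198, 5, 16, 68], [341.76, 205.85])] [([340, 198, 5, 16, 70], [341.71, 205.84])]
handle top (array([0.45459077, 0.22958581, 0.15823345]), np.float64(0.0012807789484088304)) [0.45487322 0.2295789  0.16      ] [0.45530293 0.22762471 0.16      ]
tabtop (array([ 0.50101508, -0.09802686,  0.13984575]), np.float64(0.0005333183818847917)) (342.0833333333333, 205.58333333333334) (295.875, 184.625) [ 0.50122963 -0.09834952  0.136     ] [ 0.49927958 -0.09634331  0.136     ]
```

Call:
{"fn": "servo_tool", "kwargs": {
  "increments": [
    [[8.5, 4, -3.5, 0, 5], [8.5, 8, -7, 0, 10], [8.5, 12, -10.5, 0, 15.7], [8.5, 16, -14, 0, 15.7], [8.5, 19.5, -17, 0, 15.7]]
  ],
  "newtons": 30
}}

```text
t: 0.8
tool_pos: [0.3128, -0.3859, 0.2504]
tool_rot: [3.141, 0.024, 0.001]
contact_force: [1.2, 0.8, -0.2]
opening: 0.085
grip_force: 0.0
```

```bash
cat > go.py <<'E'
import sys
from h import *
from scipy.spatial.transform import Rotation as Ro
o=ctrl.get_obs();R=Ro.from_rotvec(o["tool_rot"]).as_matrix();P=np.array(o["tool_pos"])
print("t",round(o["t"],2),"pos",P.round(4),"xyaw",np.degrees(np.arctan2(R[1,0],R[0,0])).round(2),"z",R[:,2].round(3),"F",np.round(o["contact_force"],1),"op",round(o["opening"],4),"g",round(o["grip_force"],1),"q6",round(o["q"][5],2))
if len(sys.argv)>3:
    g=np.array(list(map(float,sys.argv[1:4])));print("shift cm",(R.T@(g-P)*100).round(2))
E
python3 go.py 0.5005 -0.0975 0.2
```

```text
t 0.8 pos [ 0.3128 -0.3859  0.2504] xyaw 0.86 z [ 0. -0. -1.] F [ 1.2  0.8 -0.2] op 0.085 g 0.0 q6 0.52
shift cm [ 19.2  -28.55   5.04]
```

Call:
{"fn": "servo_tool", "kwargs": {
  "increments": [
    [[8.5, 2.7, -4, 0.5, 0], [8.5, 5.4, -8, 1, 0], [8.5, 8.1, -12, 1.5, 0], [8.5, 10.8, -16, 2, 0], [8.5, 13.5, -20, 2.5, 0]]
  ]
}}

```text
t: 1.3
tool_pos: [0.4448, -0.1837, 0.2254]
tool_rot: [3.141, 0.025, 0.001]
contact_force: [0.4, -0.8, -0.3]
opening: 0.0852
grip_force: 0.0
```

```bash
python3 go.py 0.5005 -0.0975 0.17
```

```text
t 1.3 pos [ 0.4448 -0.1837  0.2254] xyaw 0.9 z [ 0.001 -0.001 -1.   ] F [ 0.4 -0.8 -0.3] op 0.0852 g 0.0 q6 1.01
shift cm [ 5.7  -8.53  5.54]
```

Call:
{"fn": "servo_tool", "kwargs": {
  "increments": [
    [[8.5, 2.8, -4.2, 1.5, 0], [8.5, 5.6, -8.5, 3, 0], [8.5, 5.6, -8.5, 6, 0], [8.5, 5.6, -8.5, 8.8, 0], [8.5, 5.6, -8.5, 8.8, 0]]
  ]
}}

```text
t: 1.8
tool_pos: [0.4958, -0.0979, 0.1327]
tool_rot: [-3.138, -0.027, 0.013]
contact_force: [0.1, 0.4, -1.2]
opening: 0.0852
grip_force: 0.0
```

```bash
python3 go.py 0.5005 -0.0975 0.136
```

```text
t 1.8 pos [ 0.4958 -0.0979  0.1327] xyaw 0.98 z [-0.009  0.003 -1.   ] F [ 0.1  0.4 -1.2] op 0.0852 g 0.0 q6 1.21
shift cm [ 0.47 -0.04 -0.34]
```

Call:
{"fn": "servo_tool", "kwargs": {
  "increments": [
    [[3, 0, 0, -0.1, 0], [1, 0, 0, -0.1, 0], [0.5, 0, 0, -0.1, 0], [0.5, 0, 0, -0.1, 0], [0.5, 0, 0, -0.1, 0]]
  ]
}}

```text
t: 2.3
tool_pos: [0.4991, -0.0999, 0.1392]
tool_rot: [3.141, 0.024, 0.002]
contact_force: [-0.6, 4.8, 3.6]
opening: 0.0114
grip_force: 3.4
```

```bash
python3 go.py 0.502 -0.1815 0.136
```

```text
t 2.3 pos [ 0.4991 -0.0999  0.1392] xyaw 0.88 z [ 0.001 -0.    -1.   ] F [-0.6  4.8  3.6] op 0.0114 g 3.4 q6 1.21
shift cm [0.17 8.16 0.33]
```

Call:
{"fn": "servo_tool", "kwargs": {
  "increments": [
    [[0.5, 0, 1.5, 0, 0], [0.5, 0, 3.3, 0, 0], [0.5, 0, 5.1, 0, 0], [0.5, 0, 6.9, 0, 0], [0.5, 0, 8.2, 0, 0]]
  ]
}}

```text
t: 2.8
tool_pos: [0.5003, -0.1832, 0.1393]
tool_rot: [3.141, 0.024, 0.002]
contact_force: [-0.9, 2.1, 5.8]
opening: 0.0114
grip_force: 34.0
```

Call:
{"fn": "servo_tool", "kwargs": {
  "increments": [
    [[0.5, 0, 0.1, 0, 0], [0.5, 0, 0.1, 0, 0], [0.5, 0, 0.1, 0, 0]]
  ]
}}

```text
t: 3.1
tool_pos: [0.5004, -0.1835, 0.1393]
tool_rot: [3.14, 0.024, 0.002]
contact_force: [-1.9, -1.4, 5.5]
opening: 0.012
grip_force: 34.0
```

```bash
python3 go.py 0.502 -0.1815 0.136
```

```text
t 3.1 pos [ 0.5004 -0.1835  0.1393] xyaw 0.88 z [ 0.001 -0.002 -1.   ] F [-1.9 -1.4  5.5] op 0.012 g 34.0 q6 1.07
shift cm [ 0.17 -0.2   0.33]
```

Call:
{"fn": "servo_tool", "kwargs": {
  "increments": [
    [[4, 0, 0, 0, 0], [8.5, 0, 0, 0, 0], [8.5, 0, 0, -2, 0], [8.5, 0, 0, -6, 0], [8.5, 0, 0, -10, 0]]
  ]
}}

```text
t: 3.6
tool_pos: [0.499, -0.1819, 0.2375]
tool_rot: [-3.14, -0.025, 0.005]
contact_force: [1.5, -0.7, 0.5]
opening: 0.0821
grip_force: 0.0
```

```bash
python3 go.py 0.455 0.2286 0.26
```

```text
t 3.6 pos [ 0.499  -0.1819  0.2375] xyaw 0.92 z [-0.003  0.002 -1.   ] F [ 1.5 -0.7  0.5] op 0.0821 g 0.0 q6 1.06
shift cm [ -3.75 -41.12  -2.16]
```

Call:
{"fn": "servo_tool", "kwargs": {
  "increments": [
    [[8.5, -0.4, -4.5, -1, 2], [8.5, -0.8, -9, -2, 4], [8.5, -1.2, -13.5, -2.5, 5.9], [8.5, -1.6, -18, -2.5, 5.9], [8.5, -2, -22.5, -2.5, 5.9]]
  ]
}}

```text
t: 4.1
tool_pos: [0.4758, 0.0438, 0.2631]
tool_rot: [-3.139, 0.137, -0.0]
contact_force: [1.3, -0.2, -0.3]
opening: 0.0852
grip_force: 0.0
```

```bash
python3 go.py 0.455 0.2286 0.25
```

```text
t 4.1 pos [0.4758 0.0438 0.2631] xyaw -5.0 z [ 0.  0. -1.] F [ 1.3 -0.2 -0.3] op 0.0852 g 0.0 q6 1.59
shift cm [ -3.68 -18.22   1.31]
```

Call:
{"fn": "servo_tool", "kwargs": {
  "increments": [
    [[8.5, -0.9, -4.5, 0, 0], [8.5, -1.8, -9, 0, 0], [8.5, -2.7, -13.5, 0, 0], [8.5, -3.6, -18, 0, 0], [8.5, -3.6, -18, 0, 0]]
  ]
}}

```text
t: 4.6
tool_pos: [0.4545, 0.2289, 0.2625]
tool_rot: [-3.138, 0.126, 0.003]
contact_force: [-0.4, -0.1, -0.7]
opening: 0.0853
grip_force: 0.0
```

```bash
python3 go.py 0.455 0.2286 0.143; python3 - <<'E'
from m import *
S=grab("scene");T=grab("top")
a=cv2.resize(S["img"][150:270,225:350],None,fx=3,fy=3,interpolation=cv2.INTER_CUBIC)
b=cv2.resize(T["img"][175:240,295:415],None,fx=6,fy=6,interpolation=cv2.INTER_CUBIC)
c=cv2.resize(S["img"][70:170,345:450],None,fx=3,fy=3,interpolation=cv2.INTER_CUBIC)
k=np.zeros((760,800,3),np.uint8);k[:390,:720]=b;k[395:755,:375]=a;k[395:695,400:715]=c
k=k[:, :]
cv2.imwrite("pics/g1.png",cv2.resize(k,None,fx=.78,fy=.78,interpolation=cv2.INTER_AREA)[:,:,::-1])
for n,d,r in(("S",S,(225,150,350,270)),("T",T,(295,175,415,240))):
    print(n,blobs(mask(d,(15,60,80),(35,255,255),r),6)); print(n,"or",blobs(mask(d,(5,150,120),(18,255,255),r)))
E
```

```text
t 4.6 pos [0.4545 0.2289 0.2625] xyaw -4.59 z [-0.002  0.001 -1.   ] F [-0.4 -0.1 -0.7] op 0.0853 g 0.0 q6 1.97
shift cm [ 0.07  0.04 11.95]
S [([294, 178, 22, 19, 214], [304.63, 186.96]), ([269, 188, 30, 29, 109], [283.86, 202.14]), ([225, 191, 1, 7, 7], [225.0, 194.0]), ([261, 200, 15, 14, 71], [267.93, 206.41]), ([241, 210, 30, 31, 89], [255.34, 225.33])]
S or [([262, 204, 14, 15, 64], [269.22, 211.94]), ([241, 212, 29, 29, 53], [254.15, 225.6])]
T [([355, 187, 4, 39, 98], [356.48, 206.1]), ([388, 186, 4, 39, 93], [389.3, 205.86]), ([372, 197, 5, 16, 62], [374.21, 204.26]), ([325, 200, 14, 15, 198], [331.45, 207.24])]
T or [([388, 187, 3, 28, 34], [389.12, 200.15]), ([356, 189, 2, 20, 22], [356.18, 199.14]), ([371, 197, 6, 16, 50], [374.04, 204.88]), ([390, 216, 1, 8, 8], [390.0, 219.5])]
```

View pics/g1.png

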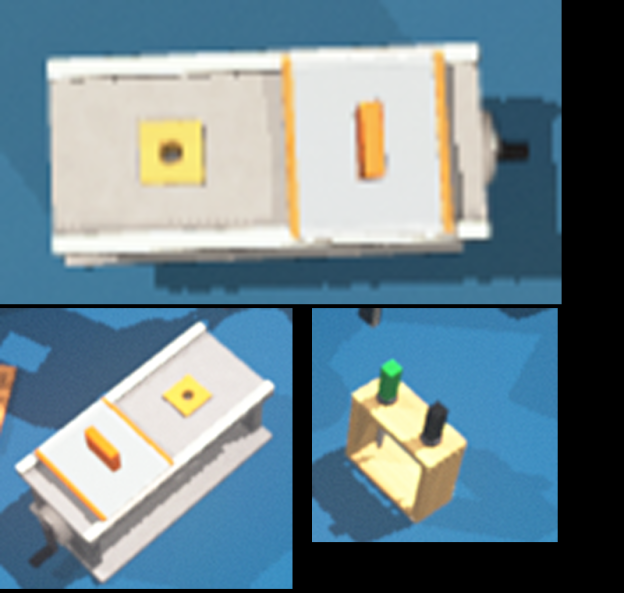

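The guard is open: its tab is now at top view (374,204). The brass bushing is uncovered at top view (331.5,207.2) and scene view (304.6,187.0), and the green handle is undisturbed.

```bash
cat > b.py <<'E'
from m import *
S=grab("scene");T=grab("top");c=[]
for d,r in((T,(318,194,345,220)),(S,(290,174,322,201))):
    m=mask(d,(15,60,80),(35,255,255),r);k=max(cv2.findContours(m,cv2.RETR_EXTERNAL,cv2.CHAIN_APPROX_NONE)[0],key=cv2.contourArea)
    (p,sz,an)=cv2.minAreaRect(k);M=cv2.moments(k);q=(M["m10"]/M["m00"],M["m01"]/M["m00"]);print(q,p,sz,an);c.append(q)
print("bush",tri(T,c[0],S,c[1]),onz(T,*c[0],.102),onz(S,*c[1],.102))
E
python3 b.py; python3 - <<'E'
from m import *
T=grab("top");print("tab",onz(T,374.1,204.6,.144))
E
```

```text
(331.47070124879923, 207.25552353506242) (331.5, 207.0) (14.0, 13.0) 90.0
(304.6212510711225, 186.95201371036845) (304.5, 187.00001525878906) (14.849242210388184, 14.849242210388184) 45.0
bush (array([ 0.50064823, -0.0708572 ,  0.09878722]), np.float64(0.0008454648452689178)) [ 0.50059654 -0.07051539  0.102     ] [ 0.50192629 -0.07247057  0.102     ]
tab [ 0.50113568 -0.18084579  0.144     ]
```

Call:
{"fn": "servo_tool", "kwargs": {
  "increments": [
    [[8.5, 0, 0, 3, 0], [8.5, 0, 0, 6, 0], [8.5, 0, 0, 8.5, 0], [8.5, 0, 0, 10.3, 0], [8.5, 0, 0, 11.3, 0]]
  ]
}}

```text
t: 5.35
tool_pos: [0.4556, 0.2229, 0.1482]
tool_rot: [3.137, -0.141, -0.004]
contact_force: [-1.1, -0.5, 0.0]
opening: 0.0852
grip_force: 0.0
```

```bash
python3 go.py 0.455 0.2286 0.143
```

```text
t 5.35 pos [0.4556 0.2229 0.1482] xyaw -5.13 z [-0.003 -0.001 -1.   ] F [-1.1 -0.5  0. ] op 0.0852 g 0.0 q6 1.97
shift cm [-0.11 -0.57  0.52]
```

Call:
{"fn": "servo_tool", "kwargs": {
  "increments": [
    [[8.5, 0, 0, 0.2, 0], [8.5, 0, 0, 0.2, 0]]
  ]
}}

```text
t: 5.55
tool_pos: [0.4567, 0.224, 0.1488]
tool_rot: [-3.138, 0.139, -0.001]
contact_force: [-0.4, -0.6, 0.1]
opening: 0.0848
grip_force: 0.0
```

```bash
python3 go.py 0.455 0.2286 0.140
```

```text
t 5.55 pos [0.4567 0.224  0.1488] xyaw -5.06 z [ 0.001  0.    -1.   ] F [-0.4 -0.6  0.1] op 0.0848 g 0.0 q6 1.97
shift cm [-0.21 -0.44  0.88]
```

Call:
{"fn": "servo_tool", "kwargs": {
  "increments": [
    [[8.5, -0.2, -0.4, 0.8, 0], [8.5, -0.2, -0.4, 0.8, 0], [8.5, -0.2, -0.4, 0.8, 0], [8.5, -0.2, -0.4, 0.8, 0]]
  ]
}}

```text
t: 5.95
tool_pos: [0.4548, 0.2288, 0.1407]
tool_rot: [-3.138, 0.136, -0.001]
contact_force: [-0.3, -0.7, 0.3]
opening: 0.0853
grip_force: 0.0
```

```bash
python3 go.py 0.455 0.2286 0.140
```

```text
t 5.95 pos [0.4548 0.2288 0.1407] xyaw -4.98 z [ 0.001  0.    -1.   ] F [-0.3 -0.7  0.3] op 0.0853 g 0.0 q6 1.98
shift cm [0.02 0.02 0.07]
```

Well centred, so I'll close the fingers.

Call:
{"fn": "servo_tool", "kwargs": {
  "increments": [
    [[5, 0, 0, 0, 0], [3, 0, 0, 0, 0], [1.5, 0, 0, 0, 0], [1, 0, 0, 0, 0], [1, 0, 0, 0, 0]]
  ],
  "newtons": 40
}}

```text
t: 6.45
tool_pos: [0.4547, 0.2286, 0.1405]
tool_rot: [3.139, -0.137, 0.0]
contact_force: [-0.0, -0.8, -1.8]
opening: 0.0172
grip_force: 39.7
```

Call:
{"fn": "servo_tool", "kwargs": {
  "increments": [
    [[1, 0, 0, 0, 0], [1, 0, 0, 0, 0], [1, 0, 0, 0, 0]]
  ]
}}

```text
t: 6.75
tool_pos: [0.4547, 0.2286, 0.1404]
tool_rot: [3.139, -0.137, 0.0]
contact_force: [-0.1, 0.3, 0.9]
opening: 0.0174
grip_force: 39.9
```

```bash
python3 go.py 0.455 0.2286 0.262
```

```text
t 6.75 pos [0.4547 0.2286 0.1404] xyaw -5.0 z [ 0. -0. -1.] F [-0.1  0.3  0.9] op 0.0174 g 39.9 q6 1.98
shift cm [  0.04   0.   -12.16]
```

Call:
{"fn": "servo_tool", "kwargs": {
  "increments": [
    [[1, 0, 0, -1, 0], [1, 0, 0, -3, 0], [1, 0, 0, -6, 0], [1, 0, 0, -9, 0], [1, 0, 0, -12, 0]]
  ]
}}

```text
t: 7.25
tool_pos: [0.4543, 0.2286, 0.2617]
tool_rot: [-3.139, 0.137, 0.0]
contact_force: [0.9, -0.9, -1.6]
opening: 0.0176
grip_force: 39.7
```

Call:
{"fn": "servo_tool", "kwargs": {
  "increments": [
    [[1, 0, 0, -0.7, 0], [1, 0, 0, -0.7, 0]]
  ]
}}

```text
t: 7.45
tool_pos: [0.4551, 0.2289, 0.2687]
tool_rot: [-3.138, 0.137, -0.004]
contact_force: [-0.5, -0.1, -2.5]
opening: 0.0177
grip_force: 39.8
```

```bash
python3 go.py 0.501 -0.0713 0.265
```

```text
t 7.45 pos [0.4551 0.2289 0.2687] xyaw -4.99 z [ 0.003  0.001 -1.   ] F [-0.5 -0.1 -2.5] op 0.0177 g 39.8 q6 1.98
shift cm [ 7.18 29.51  0.36]
```

Call:
{"fn": "servo_tool", "kwargs": {
  "increments": [
    [[1, 0.7, 3, 0, 0], [1, 1.6, 6.5, 0, 0], [1, 2.4, 10, 0, 0], [1, 3.3, 13.5, 0, 0], [1, 4.1, 17, 0, 0]]
  ]
}}

```text
t: 7.95
tool_pos: [0.4795, 0.0544, 0.2644]
tool_rot: [-3.139, 0.136, 0.007]
contact_force: [0.6, -0.4, -0.8]
opening: 0.0177
grip_force: 39.8
```

Call:
{"fn": "servo_tool", "kwargs": {
  "increments": [
    [[1, 0.9, 3.5, 0, 0], [1, 1.7, 7, 0, 0], [1, 2.4, 10, 0, 0], [1, 3, 12.2, 0, 0], [1, 3, 12.4, 0, 0]]
  ]
}}

```text
t: 8.45
tool_pos: [0.4988, -0.0723, 0.2644]
tool_rot: [-3.138, 0.142, 0.007]
contact_force: [-0.2, 0.8, -1.7]
opening: 0.0176
grip_force: 40.0
```

Call:
{"fn": "servo_tool", "kwargs": {
  "increments": [
    [[1, 0, 0, 0, 0], [1, 0, 0, 0, 0], [1, 0, 0, 0, 0]]
  ]
}}

```text
t: 8.75
tool_pos: [0.4994, -0.0694, 0.2667]
tool_rot: [-3.138, 0.135, 0.001]
contact_force: [-0.1, -0.1, -1.6]
opening: 0.0176
grip_force: 40.0
```

```bash
python3 go.py 0.501 -0.0713 0.265; python3 - <<'E'
from m import *
S=grab("scene");T=grab("top")
for n,d in(("S",S),("T",T)):
    print(n,proj(d,(.501,-.0713,.102)),proj(d,(.501,-.0713,.143)))
a=cv2.resize(S["img"][90:215,240:360],None,fx=4.5,fy=4.5,interpolation=cv2.INTER_CUBIC)[:,:400]
b=cv2.resize(T["img"][160:260,280:367],None,fx=4.5,fy=4.5,interpolation=cv2.INTER_CUBIC)
k=np.zeros((565,795,3),np.uint8);k[:a.shape[0],:400]=a[:565];k[:450,403:403+b.shape[1]]=b[:, :392]
cv2.imwrite("pics/o1.png",k[:,:,::-1])
E
```

```text
t 8.75 pos [ 0.4994 -0.0694  0.2667] xyaw -4.91 z [-0.001  0.001 -1.   ] F [-0.1 -0.1 -1.6] op 0.0176 g 40.0 q6 1.37
shift cm [0.17 0.18 0.17]
S (np.float64(304.7217646408873), np.float64(186.42813958380296)) (np.float64(304.25675401195434), np.float64(177.24156830686542))
T (np.float64(331.75772886724815), np.float64(207.1001824301096)) (np.float64(331.71255696169214), np.float64(205.64926313493626))
```

View pics/o1.png

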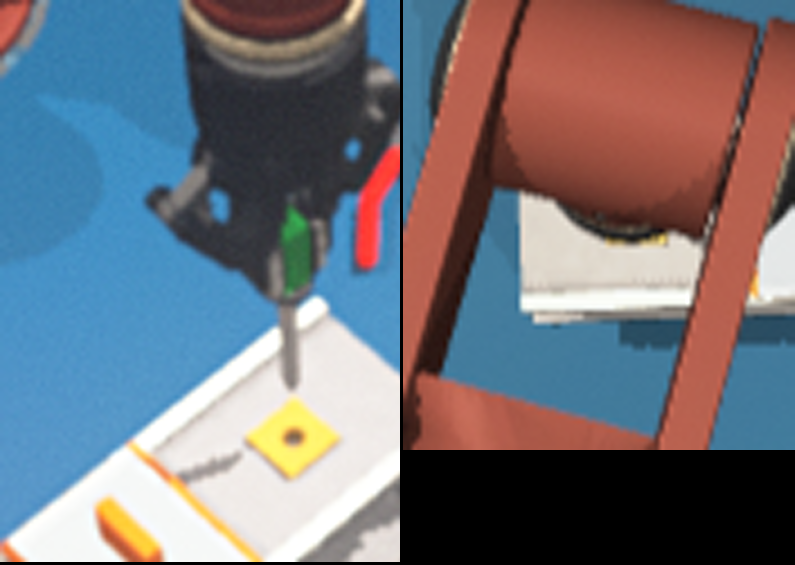

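The scene view shows the spindle upright, tip at about crop (291,388), over the bushing bore at crop (294,437). The top view is hidden by the arm.

```bash
python3 - <<'E'
from m import *
S=grab("scene")
f=lambda X:((X[0]+.5)/4.5-.5+240,(X[1]+.5)/4.5-.5+90)
t=f((291,389));b=f((294,437))
print(t,b,"tip est S",onz(S,*t,.1463),"hole S",onz(S,*b,.102), "tip proj by TCP",proj(S,(.4994,-.0694,.1463)))
g=mask(S,(45,100,30),(85,255,255),(290,120,320,165));bl=blobs(g);print(bl)
print("handle proj by TCP",proj(S,(.4994,-.0694,.2643)))
# shaft profile rows
I=S["img"].astype(int)
for v in range(160,179,3): print(v,[tuple(I[v,u]) [0] for u in range(297,313)])
E
```

```text
(304.27777777777777, 176.05555555555554) (304.94444444444446, 186.72222222222223) tip est S [ 0.50023724 -0.07041815  0.1463    ] hole S [ 0.50197967 -0.07146783  0.102     ] tip proj by TCP (np.float64(304.3592895476564), np.float64(175.58235075469355))
[([302, 136, 7, 18, 92], [305.37, 144.43])]
handle proj by TCP (np.float64(302.8406192166458), np.float64(145.1941848302826))
160 [np.int64(79), np.int64(80), np.int64(76), np.int64(73), np.int64(95), np.int64(136), np.int64(142), np.int64(147), np.int64(190), np.int64(253), np.int64(255), np.int64(255), np.int64(255), np.int64(239), np.int64(219), np.int64(208)]
163 [np.int64(72), np.int64(78), np.int64(137), np.int64(225), np.int64(255), np.int64(190), np.int64(134), np.int64(142), np.int64(163), np.int64(200), np.int64(204), np.int64(203), np.int64(212), np.int64(224), np.int64(232), np.int64(235)]
166 [np.int64(255), np.int64(255), np.int64(255), np.int64(255), np.int64(255), np.int64(216), np.int64(145), np.int64(138), np.int64(159), np.int64(203), np.int64(236), np.int64(238), np.int64(238), np.int64(237), np.int64(237), np.int
[... 288 characters left out ...]
 np.int64(231), np.int64(235), np.int64(236), np.int64(203), np.int64(155), np.int64(141), np.int64(150), np.int64(198), np.int64(241), np.int64(244), np.int64(240), np.int64(241), np.int64(240), np.int64(239)]
175 [np.int64(236), np.int64(241), np.int64(241), np.int64(243), np.int64(244), np.int64(239), np.int64(190), np.int64(141), np.int64(158), np.int64(216), np.int64(240), np.int64(241), np.int64(239), np.int64(240), np.int64(240), np.int64(241)]
178 [np.int64(240), np.int64(239), np.int64(242), np.int64(241), np.int64(240), np.int64(241), np.int64(244), np.int64(252), np.int64(255), np.int64(252), np.int64(243), np.int64(239), np.int64(241), np.int64(240), np.int64(240), np.int64(240)]
```

Call:
{"fn": "servo_tool", "kwargs": {
  "increments": [
    [[1, 0.18, 0.13, 0, 0], [1, 0.18, 0.13, 1.5, 0], [1, 0.18, 0.13, 3, 0], [1, 0.18, 0.13, 3.8, 0], [1, 0.18, 0.13, 3.8, 0]]
  ]
}}

```text
t: 9.4
tool_pos: [0.5, -0.0715, 0.2262]
tool_rot: [-3.137, 0.137, 0.008]
contact_force: [0.5, 0.7, -0.9]
opening: 0.0177
grip_force: 39.9
```

Call:
{"fn": "servo_tool", "kwargs": {
  "increments": [
    [[1, 0, 0, 0, 0], [1, 0, 0, 0, 0]]
  ]
}}

```text
t: 9.6
tool_pos: [0.5017, -0.072, 0.2299]
tool_rot: [3.138, -0.137, 0.002]
contact_force: [0.1, 0.2, -1.0]
opening: 0.0174
grip_force: 39.9
```

```bash
python3 go.py 0.5011 -0.0708 0.1427
```

```text
t 9.6 pos [ 0.5017 -0.072   0.2299] xyaw -5.0 z [ 0.001 -0.    -1.   ] F [ 0.1  0.2 -1. ] op 0.0174 g 39.9 q6 1.37
shift cm [-0.08 -0.11  8.72]
```

Call:
{"fn": "servo_tool", "kwargs": {
  "increments": [
    [[1, 0, 0, 0, 0], [1, 0, 0, 0, 0], [1, 0, 0, 0, 0], [1, 0, 0, 0, 0]]
  ]
}}

```text
t: 10.0
tool_pos: [0.5015, -0.0719, 0.2295]
tool_rot: [3.139, -0.137, 0.001]
contact_force: [-0.3, -0.2, -0.9]
opening: 0.0176
grip_force: 39.9
```

```bash
python3 go.py 0.5011 -0.0708 0.1427
```

```text
t 10.0 pos [ 0.5015 -0.0719  0.2295] xyaw -4.99 z [ 0. -0. -1.] F [-0.3 -0.2 -0.9] op 0.0176 g 39.9 q6 1.37
shift cm [-0.05 -0.1   8.68]
```

Call:
{"fn": "servo_tool", "kwargs": {
  "increments": [
    [[1, -0.05, -0.09, 0, 0], [1, -0.05, -0.09, 0.4, 0], [1, -0.05, -0.09, 0.8, 0], [1, -0.05, -0.09, 1.2, 0], [1, -0.05, -0.09, 1.6, 0]]
  ]
}}

```text
t: 10.5
tool_pos: [0.5008, -0.0709, 0.2126]
tool_rot: [-3.138, 0.137, 0.001]
contact_force: [-0.7, 0.7, -1.4]
opening: 0.0174
grip_force: 39.9
```

Call:
{"fn": "servo_tool", "kwargs": {
  "increments": [
    [[1, 0, 0, 0, 0], [1, 0, 0, 0, 0], [1, 0, 0, 0, 0]]
  ]
}}

```text
t: 10.8
tool_pos: [0.5011, -0.071, 0.2135]
tool_rot: [3.139, -0.137, 0.001]
contact_force: [-1.4, 0.3, -1.4]
opening: 0.0175
grip_force: 39.9
```

```bash
python3 go.py 0.5011 -0.0708 0.1427
```

```text
t 10.8 pos [ 0.5011 -0.071   0.2135] xyaw -5.0 z [ 0. -0. -1.] F [-1.4  0.3 -1.4] op 0.0175 g 39.9 q6 1.37
shift cm [-0.01 -0.02  7.08]
```

Call:
{"fn": "servo_tool", "kwargs": {
  "increments": [
    [[1, 0, 0, 0.3, 0], [1, 0, 0, 0.7, 0], [1, 0, 0, 1.1, 0], [1, 0, 0, 1.6, 0], [1, 0, 0, 1.6, 0]]
  ]
}}

```text
t: 11.3
tool_pos: [0.5004, -0.0707, 0.196]
tool_rot: [-3.138, 0.137, 0.003]
contact_force: [-0.3, -0.3, -1.9]
opening: 0.0174
grip_force: 39.9
```

```bash
python3 go.py 0.5011 -0.0708 0.1427
```

```text
t 11.3 pos [ 0.5004 -0.0707  0.196 ] xyaw -5.0 z [-0.002  0.001 -1.   ] F [-0.3 -0.3 -1.9] op 0.0174 g 39.9 q6 1.37
shift cm [0.08 0.   5.33]
```

Call:
{"fn": "servo_tool", "kwargs": {
  "increments": [
    [[1, 0, 0, 0.6, 0], [1, 0, 0, 1.2, 0], [1, 0, 0, 1.8, 0], [1, 0, 0, 2.3, 0], [1, 0, 0, 2.3, 0]]
  ]
}}

```text
t: 11.8
tool_pos: [0.5003, -0.0708, 0.173]
tool_rot: [-3.138, 0.137, 0.003]
contact_force: [-0.5, -0.2, -1.1]
opening: 0.0176
grip_force: 39.9
```

Call:
{"fn": "servo_tool", "kwargs": {
  "increments": [
    [[1, 0, 0, 0.3, 0], [1, 0, 0, 0.6, 0], [1, 0, 0, 0.9, 0], [1, 0, 0, 1.2, 0], [1, 0, 0, 1.2, 0]]
  ]
}}

```text
t: 12.3
tool_pos: [0.5007, -0.0708, 0.1617]
tool_rot: [-3.138, 0.137, 0.001]
contact_force: [0.7, -0.6, -1.0]
opening: 0.0176
grip_force: 39.9
```

```bash
python3 go.py 0.5011 -0.0708 0.1427
```

```text
t 12.3 pos [ 0.5007 -0.0708  0.1617] xyaw -5.0 z [-0.001  0.    -1.   ] F [ 0.7 -0.6 -1. ] op 0.0176 g 39.9 q6 1.37
shift cm [ 0.05 -0.    1.9 ]
```

Tip is about 7 mm into the lower bushing with no resistance; 1.9 cm to go.

Call:
{"fn": "servo_tool", "kwargs": {
  "increments": [
    [[1, 0, 0, 0.4, 0], [1, 0, 0, 0.8, 0], [1, 0, 0, 1.2, 0], [1, 0, 0, 1.6, 0], [1, 0, 0, 1.9, 0]]
  ]
}}

```text
t: 12.8
tool_pos: [0.5008, -0.0709, 0.1427]
tool_rot: [-3.138, 0.137, 0.001]
contact_force: [-0.7, -0.7, -2.6]
opening: 0.0175
grip_force: 39.9
```

Call:
{"fn": "servo_tool", "kwargs": {
  "increments": [
    [[1, 0, 0, 0, 0], [1, 0, 0, 0, 0], [1, 0, 0, 0, 0], [1, 0, 0, 0, 0], [1, 0, 0, 0, 0]]
  ]
}}

```text
t: 13.3
tool_pos: [0.5011, -0.071, 0.1435]
tool_rot: [3.139, -0.137, 0.001]
contact_force: [-0.1, -0.1, -0.9]
opening: 0.0177
grip_force: 39.9
```

```bash
python3 go.py 0.5011 -0.0708 0.1427; python3 - <<'E'
from m import *
S=grab("scene");a=cv2.resize(S["img"][130:280,225:375],None,fx=4,fy=4,interpolation=cv2.INTER_CUBIC)
cv2.imwrite("pics/f1.png",a[:,:,::-1])
print(proj(S,(.501,-.0708,.102)),"handle exp",proj(S,(.501,-.0708,.14)),blobs(mask(S,(45,100,30),(85,255,255),(280,150,330,200))))
E
```

```text
t 13.3 pos [ 0.5011 -0.071   0.1435] xyaw -5.0 z [ 0. -0. -1.] F [-0.1 -0.1 -0.9] op 0.0177 g 39.9 q6 1.37
shift cm [-0.   -0.02  0.08]
(np.float64(304.87537411489893), np.float64(186.3068148619456)) handle exp (np.float64(304.45016195798746), np.float64(177.81053267567754)) [([304, 170, 6, 15, 69], [306.7, 177.01])]
```

View pics/f1.png

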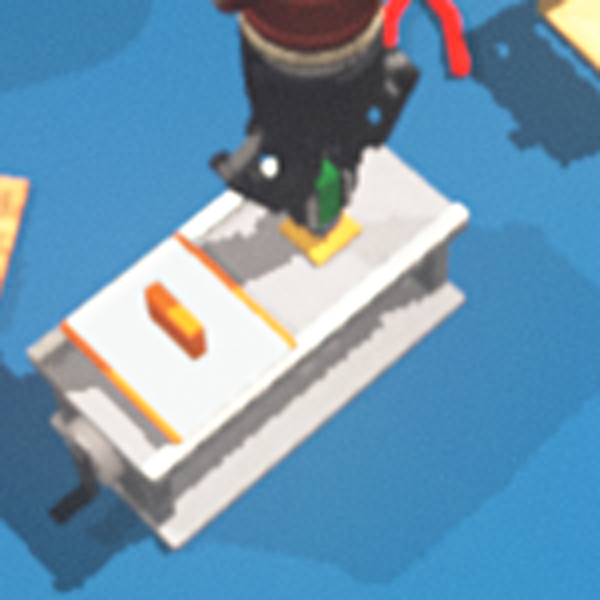

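The green handle sits just above the brass plate at crop (325,195), and the guard is still open. Relative to the TCP, the handle is where it was when hovering, so it hasn't slipped. That puts the tip about 79 mm below the upper mouth, so I'll hand it in.

```bash
python3 -c "
from station import ctrl
print(ctrl.finish_job())"
```

```text
the job is handed in; nothing more can be done
None
```

I handed the job in at about 13 s, with no verdict returned: the guard is open about 0.11 m, and the spindle is held upright through both bushings with its tip about 79 mm below the upper bushing's mouth (about 11 mm below the lower bushing).

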